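Load the stain jar carrier by colour

ROBOT

A 6-joint arm with a two-finger parallel gripper is mounted at the origin on a cart in front of the work surface, level with it; the furniture and walls round the work are solid. World frame = base frame: x ahead of the robot, y to its left, z up, the work surface at z = 0. Lengths are in m, angles in rad, forces in N, time in s.
With the tool pointing down it reaches from about 0.375 to 0.75 m from the base axis. Payload 9 kg.
Tool frame: the origin (TCP) lies midway between the tips of the shut fingers; the grasp point (between the pads) lies 19 mm behind it; z points along the fingers, y is the line along which they close (so a half turn about z gives the same grasp; the last joint's range is limited). The gripper opens to 85 mm and grips with 20 to 120 N. Pads are 22 mm wide; open, the fingers measure 114 mm over their backs; the gripper's body (76 mm by 85 mm) begins 54 mm behind the grasp point. The pads swing forward as they close: fully open they stand 13 mm farther back than shut.
Start: joints at [0.89, 0.104, 0.097, 1.564, 0, 1.353], TCP at [0.268, 0.537, 0.231] pointing down, gripper open.
Joint ranges: [-2.99, 2.99], [-0.84, 1.86], [-1.1, 1.16], [-1.84, 2.11], [-1.51, 1.56], [-3.14, 3.14]. Speed limits (rad/s): [2.22, 2.22, 2.57, 3.14, 3.14, 3.14].

INTERFACE

Orientations are given as [roll, pitch, yaw] about the fixed x, y, z axes, in that order (R = Rz(yaw) Ry(pitch) Rx(roll)).
In Python, from workcell import sense, camera, camera_model, job_done gives the robot as it stands. The module is installed in compiled form; this text tells all that it offers.
- The arm moves only by the tool send_rows, never from a script. Its argument "plan" is a list of rows, each an object of numbers: "x", "y", "z": the shift along the world's x, y, z in mm; "wx", "wy", "wz": the turn, a rotation vector about the world's x, y, z in rad; "claw": the opening, from 0 (shut) to 1 (fully open). In form: [{"x": .., "y": .., "z": .., "wx": .., "wy": .., "wz": .., "claw": ..}, ...]. A call has exactly 5 rows; each row is the pose to reach, as a shift and turn from the pose commanded when the call began; what a row does not reach only later rows make up. A row lasts 1/10 s, in which the tool goes at most 50 mm and 8.59 degrees, less where a joint would pass 70% of its speed; a pose out of reach is approached as far as the arm can. A call with a gripper value outside its range is refused whole. The fingers move at their own pace and stop on an object; the grip force is fixed at half the most. Time passes only in rows, so rows that repeat a pose let the fingers close, or fill a call up. It gives the time, the measured TCP pose, the force, the opening and the grip force at its end, in the units of the state.
- sense(): the state, without advancing time (a new reading comes with each control period).
- camera(name): name is "side" or "top"; returns the picture (384x512x3 uint8, red, green, blue); there is no depth.
- camera_model(name): a dict with "K" (3x3 intrinsics, pixels), "extrinsics" (4x4, takes a point from camera to world coordinates). Camera axes: x right, y down, z forward; pixel columns grow to the right and rows downward; lengths in m; the calibration is good to about 2 mm. A picture is of the moment at which its call begins. camera_model takes no time and is no camera call.
- job_done(): hands the job in; it is judged then, once.
The state is a dict: "time_s": time; "joints": joint angles; "dq": joint speeds; "joint_torque": joint torques, N m; "tcp_pos": TCP position; "tool_rot": TCP orientation; "wrist_force": force on the tool from outside, world axes, zero at the start; "ft_torque": the same for the moment, N m; "gripper_width": finger opening in m; "grip_force": force on a finger pad.
Only numpy, scipy, OpenCV 4.12 (cv2) and the standard library are available. Lean on these libraries where they do the work, as an engineer would, in place of code of your own. Each camera call takes 0.05 s, during which the arm holds its last target. There are 200 camera calls.

TASK

Load the grey carrier for the furnace room: stand each of the four white-capped stain jars upright in it, centred on the pad that has the colour of the disc in its cap. The jar with the black cap and the jar with the all-red cap do not belong to the set: leave them standing where they are.

Things in the scene. Friction and masses are not known exactly. Their poses are not given: they have to be found in the camera images.
- jar_brown: Jar with a white cap with a brown disc on top, white body with a brown band; closed round rigid jar standing upright on the bench, cap diameter 46 mm, body diameter 42 mm below it, total height 56 mm, cap from 42 to 56 mm up. Origin: centre of the underside, z up. About 40 to 85 g.
- jar_teal: Jar with a white cap with a teal (blue-green) disc on top, white body with a teal band; closed round rigid jar standing upright on the bench, cap diameter 46 mm, body diameter 42 mm below it, total height 56 mm, cap from 42 to 56 mm up. Origin: centre of the underside, z up. About 40 to 85 g.
- jar_pink: Low jar with a white cap with a pink disc on top, white body with a pink band; closed round rigid jar standing upright on the bench, cap diameter 40 mm, body diameter 36 mm below it, total height 36 mm, cap from 22 to 36 mm up. Origin: centre of the underside, z up. About 40 to 85 g.
- jar_red: Jar with a white cap with a red disc on top, red and white body; closed round rigid jar standing upright on the bench, cap diameter 40 mm, body diameter 36 mm below it, total height 52 mm, cap from 38 to 52 mm up. Origin: centre of the underside, z up. About 40 to 85 g.
- jar_blackcap: Look-alike that stays: jar with a black cap with an amber disc on top; closed round rigid jar standing upright on the bench, cap diameter 40 mm, body diameter 36 mm below it, total height 48 mm, cap from 34 to 48 mm up. Origin: centre of the underside, z up. About 40 to 85 g. Mind the lamp: its beam hangs 0.41 m up behind the jars, from y = -0.06 to the right, front at x = 0.63.
- jar_redcap: Look-alike that stays: small jar with a cap that is red all over; closed round rigid jar standing upright on the bench, cap diameter 32 mm, body diameter 28 mm below it, total height 48 mm, cap from 34 to 48 mm up. Origin: centre of the underside, z up. About 40 to 85 g.
- pad_brown: Dark brown flat round pad, 58 mm across, no rim, fixed. Origin: centre of its underside, 5 mm above the bench; top 8 mm above the bench. One of 4 in a row, 66 mm apart, colours in any order, along the length of a fixed grey tray (the carrier, 272 x 82 mm, its length pointing roughly away from the robot) with walls 16 mm high and, 35 mm past the end pads' centres, steel bows 37 mm high.
- pad_teal: Teal (blue-green) flat round pad, 58 mm across, no rim, fixed. Origin: centre of its underside, 5 mm above the bench; top 8 mm above the bench. One of 4 in a row, 66 mm apart, colours in any order, along the length of a fixed grey tray (the carrier, 272 x 82 mm, its length pointing roughly away from the robot) with walls 16 mm high and, 35 mm past the end pads' centres, steel bows 37 mm high.
- pad_pink: Pink flat round pad, 58 mm across, no rim, fixed. Origin: centre of its underside, 5 mm above the bench; top 8 mm above the bench. One of 4 in a row, 66 mm apart, colours in any order, along the length of a fixed grey tray (the carrier, 272 x 82 mm, its length pointing roughly away from the robot) with walls 16 mm high and, 35 mm past the end pads' centres, steel bows 37 mm high.
- pad_red: Bright red flat round pad, 58 mm across, no rim, fixed. Origin: centre of its underside, 5 mm above the bench; top 8 mm above the bench. One of 4 in a row, 66 mm apart, colours in any order, along the length of a fixed grey tray (the carrier, 272 x 82 mm, its length pointing roughly away from the robot) with walls 16 mm high and, 35 mm past the end pads' centres, steel bows 37 mm high.
Not all that is in view belongs to the job. Leave any purple look-alike of the jar_teal alone.

How it is judged:
By the outcome, as a careful person would: the job done as asked, in the order asked, and still so for the second after the job is handed in, with the robot touching nothing.
It also fails if it takes over 112 s, if anything falls off the work surface, if the arm or the gripper's body presses on something with over 40 N, if the wrist force passes 120 N, or if a joint passes its speed limit or range.

## Working session

There is one attempt and no reset: what is moved stays moved. The work goes in short steps, Python scripts to look and compute and a tool call to move; the robot and the scene stay as the last step left them, time stands still between calls to the robot, and variables do not carry over. Pictures are saved under pics/ and viewed, at most 14 in all, crops included, and the job is handed in when it is done.

Besides the shell and the picture viewer there is one more tool, called after "Request:" as name(argument=value, ...) on one line, values as JSON. send_rows: Moves the arm, as the interface text tells. Its arguments: {"type":"object","properties":{"plan":{"type":"array","items":{"type":"object","properties":{"x":{"type":"number"},"y":{"type":"number"},"z":{"type":"number"},"wx":{"type":"number"},"wy":{"type":"number"},"wz":{"type":"number"},"claw":{"type":"number"}}}}},"required":["plan"]}

```bash
mkdir -p pics; python3 - <<'E'
from workcell import *
import cv2, numpy as np
print(sense())
for n in("top","side"):
    im=camera(n); cv2.imwrite(f"pics/{n}0.png",im[:,:,::-1]); m=camera_model(n); print(n,np.round(m["K"],1).tolist(),np.round(m["extrinsics"],3).tolist())
E
```

```text
{'time_s': 0.0, 'joints': array([ 8.90292275e-01,  1.04723108e-01,  9.64355096e-02,  1.56390894e+00,
       -1.30228676e-05,  1.35310661e+00]), 'dq': array([ 8.78238209e-04, -4.00387268e-04,  1.22258579e-03,  7.98967915e-05,
       -8.58469692e-05, -5.18491352e-04]), 'joint_torque': array([ 2.89845939e-04, -5.56928480e+01,  5.03652799e+01,  1.68737001e-02,
       -4.98014542e-04, -1.45694673e-05]), 'tcp_pos': array([0.26764355, 0.53660462, 0.23048982]), 'tool_rot': array([-3.14022268e+00, -2.89693938e-04,  2.67877813e+00]), 'wrist_force': array([0.52407044, 0.14214398, 1.06959414]), 'ft_torque': array([-0.0884746 ,  0.06240777, -0.00566841]), 'grip_force': 0.0, 'gripper_width': 0.08521523371901144}
top [[433.0, 0.0, 261.1], [0.0, 433.0, 187.2], [0.0, 0.0, 1.0]] [[0.028, -0.993, 0.118, 0.489], [-1.0, -0.028, -0.001, -0.177], [0.004, -0.118, -0.993, 1.221], [0.0, 0.0, 0.0, 1.0]]
side [[453.7, 0.0, 251.8], [0.0, 453.7, 185.2], [0.0, 0.0, 1.0]] [[0.898, -0.274, 0.345, 0.246], [-0.44, -0.53, 0.725, -0.931], [-0.015, -0.802, -0.597, 0.663], [0.0, 0.0, 0.0, 1.0]]
```

View pics/top0.png

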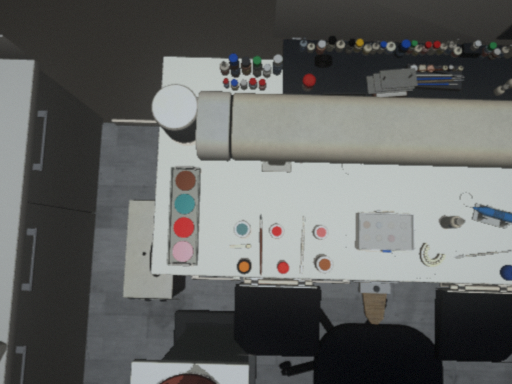

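View pics/side0.png

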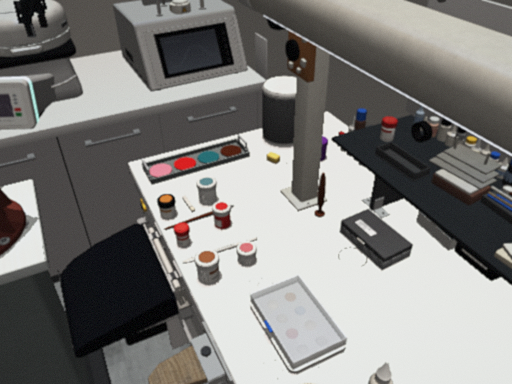

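The top view shows these candidates:
- **White caps:** teal (242,229), red (277,231), pink (321,232), brown (324,264).
- **Decoys:** the amber disc in a black cap at (245,267), and the all-red cap at (283,267).
- **Carrier pads:** brown (185,181), teal (184,204), red (183,227), pink (182,252).

In the side view, a purple thing stands behind the post at about (320,148). I'll confirm the jars in one crop and measure.

```bash
cat > h.py <<'E'
from workcell import *
import cv2, numpy as np
def ray(n,u,v,z):
    m=camera_model(n);E=np.array(m["extrinsics"]);d=E[:3,:3]@np.linalg.solve(np.array(m["K"]),[u,v,1.]);o=E[:3,3]
    return (o+d*(z-o[2])/d[2])[:2]
def proj(n,p):
    m=camera_model(n);E=np.array(m["extrinsics"]);q=np.array(m["K"])@(E[:3,:3].T@(np.array(p)-E[:3,3]));return q[:2]/q[2]
E
cat > meas.py <<'E'
from h import *
import sys
im=camera("top");hsv=cv2.cvtColor(im,cv2.COLOR_RGB2HSV)
sat=((hsv[...,1]>75)&(hsv[...,2]>50)).astype(np.uint8)
n,l,st,c=cv2.connectedComponentsWithStats(sat)
for i in range(1,n):
    u,v=c[i]
    if st[i,4]>25 and 160<u<345 and 165<v<285:
        z=.008 if u<205 else .05
        col=np.median(im[l==i],0).astype(int)
        print(np.round(c[i],1),st[i,2:],col,"z",z,np.round(ray("top",u,v,z)*1000,1), "z.036",np.round(ray("top",u,v,.036)*1000,1),"z.056",np.round(ray("top",u,v,.056)*1000,1))
cv2.imwrite("pics/crop%s.png"%sys.argv[1],cv2.resize(im[160:285,150:350,::-1],None,fx=4,fy=4,interpolation=cv2.INTER_CUBIC))
E
python3 meas.py 1
python3 - <<'E'
from h import *
im=camera("side");hsv=cv2.cvtColor(im,cv2.COLOR_RGB2HSV)
sat=((hsv[...,1]>75)&(hsv[...,2]>50)).astype(np.uint8)
n,l,st,c=cv2.connectedComponentsWithStats(sat)
for i in range(1,n):
    u,v=c[i]
    if st[i,4]>25 and 140<u<270 and 135<v<285:
        print(np.round(c[i],1),st[i,2:],np.median(im[l==i],0).astype(int),[np.round(ray("side",u,v,z)*1000,1).tolist() for z in(.008,.036,.056)])
E
```

```text
[185. 180.] [ 19  19 294] [107  69  54] z 0.008 [647.6  37.1] z.036 [643.9  32.2] z.056 [641.3  28.7]
[184.2 203.4] [ 20  20 312] [ 70 132 134] z 0.008 [581.3  36.2] z.036 [579.1  31.3] z.056 [577.6  27.8]
[183.2 227. ] [ 21  21 350] [185  58  57] z 0.008 [515.4  35.7] z.036 [514.8  30.8] z.056 [514.3  27.3]
[276.4 230.8] [10 10 77] [187  62  61] z 0.05 [ 511.2 -222.7] z.036 [ 511.5 -223.2] z.056 [ 511.1 -222.4]
[320.9 231.8] [ 9  9 62] [188 112 112] z 0.05 [ 511.8 -342.7] z.036 [ 512.1 -344.7] z.056 [ 511.7 -341.9]
[260.5 241. ] [ 2 24 46] [99 76 67] z 0.05 [ 482.8 -180.7] z.036 [ 482.7 -180.8] z.056 [ 482.8 -180.7]
[324.3 264. ] [11 11 99] [146  94  65] z 0.05 [ 426.6 -352.8] z.036 [ 425.9 -354.9] z.056 [ 427.  -351.9]
[243.6 266.2] [ 12  12 113] [171 108  52] z 0.05 [ 414.9 -137.7] z.036 [ 414.  -137.2] z.056 [ 415.2 -137.9]
[282.7 267.3] [ 12  12 111] [179  63  56] z 0.05 [ 414.9 -241.8] z.036 [ 414.1 -242.6] z.056 [ 415.3 -241.5]
[230.4 150. ] [ 20  11 175] [82 35 20] [[643.8, 34.2], [626.8, -7.0], [614.7, -36.5]]
[208.  156.5] [ 21  12 202] [ 41 111 117] [[577.8, 32.3], [563.7,
[... 233 characters left out ...]
38 144] [[532.4, -68.2], [520.2, -105.0], [511.4, -131.4]]
[165.7 198.3] [ 14   9 100] [189 114  53] [[423.2, -89.0], [415.6, -125.0], [410.3, -150.7]]
[142.9 204.8] [ 7 14 52] [120  97  47] [[369.1, -88.5], [363.8, -124.5], [360.1, -150.3]]
[221.  205.6] [13  8 76] [217  50  50] [[528.0, -173.5], [516.0, -205.9], [507.4, -229.0]]
[184.8 227. ] [ 47  29 278] [116  48  44] [[429.8, -205.0], [421.9, -236.0], [416.3, -258.2]]
[223.5 221.2] [ 16  15 142] [79 20 20] [[511.8, -225.9], [500.4, -256.0], [492.3, -277.6]]
[246. 247.] [13  9 89] [216 120 123] [[521.3, -320.4], [509.5, -346.5], [501.1, -365.1]]
[206.2 256.3] [ 16  12 143] [164 100  63] [[438.8, -308.1], [430.6, -334.8], [424.8, -353.8]]
```

View pics/crop1.png

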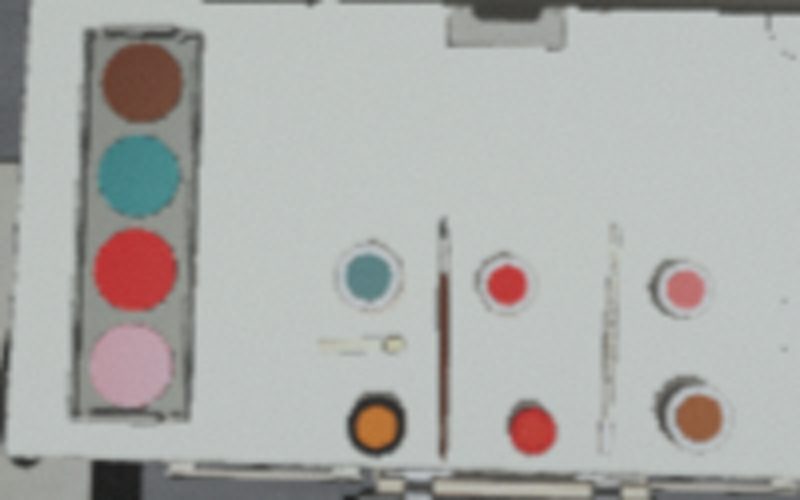

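The crop confirms the teal disc at crop (369,277), which is (242,229) in the full image, the red one at crop (507,285), pink at (685,290) and brown at (699,418). The black cap with amber is at (376,426) and the all-red cap at (532,430). The pad order from far to near is brown, teal, red, pink. I'm starting the move now.

Request:
send_rows(plan=[{"x":15,"y":-42,"wz":0.093},{"x":30,"y":-84,"wz":0.186},{"x":45,"y":-126,"wz":0.279},{"x":60,"y":-168,"wz":0.372},{"x":75,"y":-210,"wz":0.463}])

```text
invalid input
```

```bash
python3 - <<'E'
from h import *
print(sense()['tcp_pos'],sense()['tool_rot'])
T={}
for n,(w,thr,names) in {"top":((205,345,200,285),35,None),"side":((140,270,135,285),75,None)}.items():
    im=camera(n);hsv=cv2.cvtColor(im,cv2.COLOR_RGB2HSV)
    for lo in((35,50,75)):
        m=((hsv[...,1]>lo)&(hsv[...,0]>80)&(hsv[...,0]<105)&(hsv[...,2]>50)).astype(np.uint8)
        k,l,st,c=cv2.connectedComponentsWithStats(m)
        for i in range(1,k):
            u,v=c[i]
            if st[i,4]>20 and w[0]<u<w[1] and w[2]<v<w[3]: print(n,lo,c[i],st[i,2:],np.round(ray(n,u,v,.056)*1000,1))
for v,u in((251.3,182.7),): print(ray("top",u,v,.008))
E
```

```text
[0.26772705 0.53674292 0.23082685] [-3.14081113e+00 -2.01192001e-04  2.67878801e+00]
top 35 [241.61 228.77] [ 11  12 100] [ 514.  -129.2]
top 50 [241.55813953 228.69767442] [10 11 86] [ 514.1 -129.1]
side 35 [207.78354978 156.38961039] [ 23  14 231] [553.3 -37.5]
side 35 [205.84931507 180.95890411] [13  7 73] [ 511.4 -131.3]
side 50 [207.73364486 156.39252336] [ 22  13 214] [553.2 -37.5]
side 50 [205.81538462 181.01538462] [12  7 65] [ 511.2 -131.4]
side 75 [207.9408867  156.48275862] [ 21  12 203] [553.5 -38.1]
side 75 [205.89583333 180.97916667] [11  5 48] [ 511.4 -131.4]
[0.4483171  0.03381236]
```

Request:
send_rows(plan=[{"x":15,"y":-42,"z":0,"wx":0,"wy":0,"wz":0.093,"claw":1},{"x":30,"y":-84,"z":0,"wx":0,"wy":0,"wz":0.186,"claw":1},{"x":45,"y":-126,"z":0,"wx":0,"wy":0,"wz":0.279,"claw":1},{"x":60,"y":-168,"z":0,"wx":0,"wy":0,"wz":0.372,"claw":1},{"x":75,"y":-210,"z":0,"wx":0,"wy":0,"wz":0.463,"claw":1}])

```text
time_s: 0.8
tcp_pos: [0.3431, 0.3254, 0.2313]
tool_rot: [3.141, 0.0, -3.137]
wrist_force: [0.9, 1.0, -0.0]
gripper_width: 0.0857
grip_force: 0.0
```

Request:
send_rows(plan=[{"x":17,"y":-46,"z":0,"wx":0,"wy":0,"wz":0,"claw":1},{"x":34,"y":-92,"z":0,"wx":0,"wy":0,"wz":0,"claw":1},{"x":51,"y":-138,"z":0,"wx":0,"wy":0,"wz":0,"claw":1},{"x":68,"y":-184,"z":0,"wx":0,"wy":0,"wz":0,"claw":1},{"x":85,"y":-228,"z":0,"wx":0,"wy":0,"wz":0,"claw":1}])

```text
time_s: 1.3
tcp_pos: [0.4282, 0.0969, 0.2316]
tool_rot: [3.142, 0.001, 3.142]
wrist_force: [0.5, 0.2, -0.3]
gripper_width: 0.0855
grip_force: 0.0
```

Request:
send_rows(plan=[{"x":17,"y":-46,"z":-10,"wx":0,"wy":0,"wz":0,"claw":1},{"x":34,"y":-92,"z":-30,"wx":0,"wy":0,"wz":0,"claw":1},{"x":51,"y":-138,"z":-50,"wx":0,"wy":0,"wz":0,"claw":1},{"x":68,"y":-184,"z":-70,"wx":0,"wy":0,"wz":0,"claw":1},{"x":85,"y":-228,"z":-90,"wx":0,"wy":0,"wz":0,"claw":1}])

```text
time_s: 1.8
tcp_pos: [0.5099, -0.1225, 0.1447]
tool_rot: [-3.141, 0.001, 3.141]
wrist_force: [0.9, 1.6, 0.3]
gripper_width: 0.0855
grip_force: 0.0
```

```bash
python3 - <<'E'
from h import *
im=camera("side");cv2.imwrite("pics/side1.png",im[:,:,::-1]);s=sense();print(s['tcp_pos'],s['wrist_force'])
print(proj("side",s['tcp_pos']),proj("top",s['tcp_pos']))
E
```

```text
[ 0.51028526 -0.12748195  0.1404224 ] [-3.68093404 -5.60126183 -2.59269346]
[201.79202861 148.77588819] [239.48054704 229.46157064]
```

View pics/side1.png

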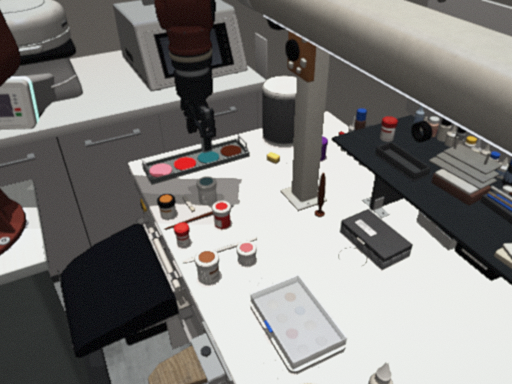

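The picture shows the gripper hanging over the teal jar (208,185), with its tips near (208,143). I'm descending.

Request:
send_rows(plan=[{"x":0,"y":0,"z":-30,"wx":0,"wy":0,"wz":0,"claw":1},{"x":0,"y":0,"z":-60,"wx":0,"wy":0,"wz":0,"claw":1},{"x":0,"y":0,"z":-90,"wx":0,"wy":0,"wz":0,"claw":1},{"x":0,"y":0,"z":-117,"wx":0,"wy":0,"wz":0,"claw":1},{"x":0,"y":0,"z":-117,"wx":0,"wy":0,"wz":0,"claw":1}])

```text
time_s: 2.35
tcp_pos: [0.5068, -0.1189, 0.0245]
tool_rot: [3.139, -0.006, -3.141]
wrist_force: [-1.4, 1.3, -0.6]
gripper_width: 0.0855
grip_force: 0.0
```

Request:
send_rows(plan=[{"x":0,"y":0,"z":0,"wx":0,"wy":0,"wz":0,"claw":0.7},{"x":0,"y":0,"z":0,"wx":0,"wy":0,"wz":0,"claw":0.55},{"x":0,"y":0,"z":0,"wx":0,"wy":0,"wz":0,"claw":0.45},{"x":0,"y":0,"z":0,"wx":0,"wy":0,"wz":0,"claw":0.3},{"x":0,"y":0,"z":0,"wx":0,"wy":0,"wz":0,"claw":0.3}])

```text
time_s: 2.85
tcp_pos: [0.511, -0.1208, 0.0305]
tool_rot: [-3.141, 0.003, -3.141]
wrist_force: [-0.2, 0.6, 6.5]
gripper_width: 0.0425
grip_force: 59.5
```

```bash
python3 - <<'E'
from h import *
for k in range(3):
    im=camera("side");s=sense();print(s['time_s'],s['tcp_pos'],s['tool_rot'],s['wrist_force'],s['gripper_width'],s['joints'])
cv2.imwrite("pics/side2.png",cv2.resize(im[80:280,110:310,::-1],None,fx=3,fy=3))
E
```

```text
2.9 [ 0.51099576 -0.12078327  0.03051597] [-3.14068787  0.00323145 -3.14117175] [-0.35047749  1.73207914  7.34316931] 0.04252911190527653 [-4.81922691e-01 -6.31278391e-02 -4.39881155e-01  1.19076055e+00
  6.97372139e-04 -4.82340988e-01]
2.95 [ 0.51099997 -0.12078028  0.03052219] [-3.14069135  0.00325708 -3.14115723] [0.05291931 1.39120918 6.69363651] 0.042453303973897245 [-4.81922598e-01 -6.31546374e-02 -4.39895174e-01  1.19075225e+00
  7.12392134e-04 -4.82355373e-01]
3.0 [ 0.51098295 -0.12077504  0.03051286] [-3.14070564  0.0032289  -3.14117763] [-0.1213748   1.88539284  7.42930005] 0.04258519515478985 [-4.81928704e-01 -6.31592769e-02 -4.39917185e-01  1.19076645e+00
  7.11934378e-04 -4.82341134e-01]
```

View pics/side2.png

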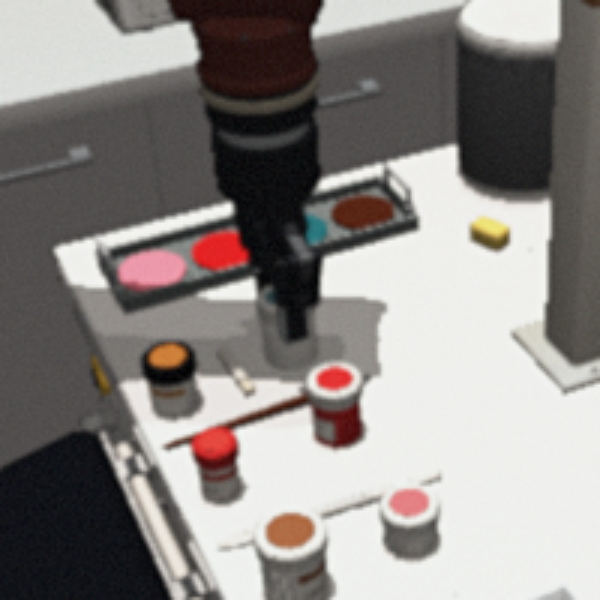

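Request:
send_rows(plan=[{"x":0,"y":0,"z":10,"wx":0,"wy":0,"wz":0,"claw":0.3},{"x":0,"y":0,"z":20,"wx":0,"wy":0,"wz":0,"claw":0.3},{"x":0,"y":0,"z":30,"wx":0,"wy":0,"wz":0,"claw":0.3},{"x":0,"y":0,"z":40,"wx":0,"wy":0,"wz":0,"claw":0.3},{"x":0,"y":0,"z":40,"wx":0,"wy":0,"wz":0,"claw":0.3}])

```text
time_s: 3.5
tcp_pos: [0.5106, -0.1209, 0.0704]
tool_rot: [-3.14, 0.003, -3.141]
wrist_force: [0.4, -0.6, -0.8]
gripper_width: 0.0426
grip_force: 60.8
```

```bash
python3 - <<'E'
from h import *
for n in ("side","top"):
    im=camera(n);s=sense();print(s['time_s'],s['tcp_pos'],s['tool_rot'],s['wrist_force'],s['gripper_width'],s['joint_torque'])
    c=im[80:280,110:310] if n=="side" else im[165:285,150:350]
    cv2.imwrite(f"pics/{n}3.png",cv2.resize(c[:,:,::-1],None,fx=3,fy=3))
E
```

```text
3.55 [ 0.51012352 -0.12066089  0.06929019] [-3.14091973e+00  1.47427398e-03 -3.14143265e+00] [-0.15348223  1.3908829  -1.07595611] 0.04269315827110447 [ 4.92090674e-02 -4.58300185e+01  5.06857073e+01  2.06027739e-01
  1.09830293e-03  2.26882798e-05]
3.6 [ 0.50972124 -0.12045083  0.06856331] [-3.14141838e+00  5.41550359e-04 -3.14138907e+00] [ 0.84132946  0.39597347 -0.81378649] 0.0425198580518195 [ 1.18881493e-02 -4.58482611e+01  5.07231116e+01  3.94850364e-02
  2.91601664e-04  2.87680791e-05]
```

View pics/side3.png

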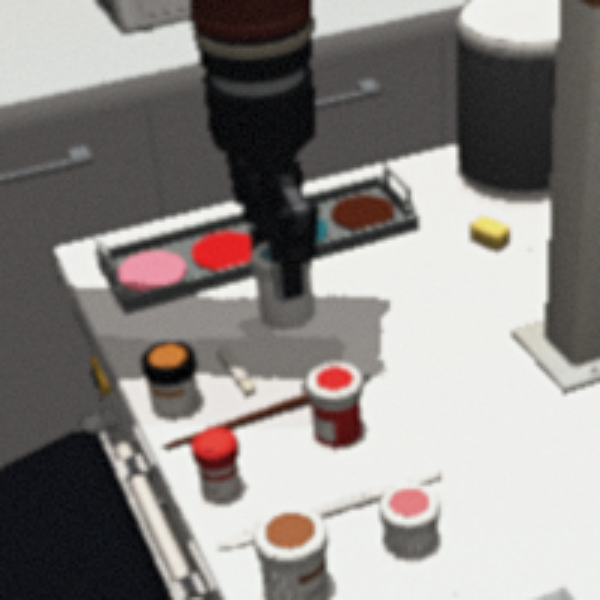

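The jar is held clear of the bench: the crop shows a gap and a shadow under it at (285,315). The jar underside is 30.5 mm below the TCP. I'm carrying it sideways first, clear of the lamp, and then out to the teal pad.

Request:
send_rows(plan=[{"x":0,"y":25,"z":20,"wx":0,"wy":0,"wz":0,"claw":0.3},{"x":0,"y":60,"z":30,"wx":0,"wy":0,"wz":0,"claw":0.3},{"x":10,"y":95,"z":30,"wx":0,"wy":0,"wz":0,"claw":0.3},{"x":25,"y":130,"z":30,"wx":0,"wy":0,"wz":0,"claw":0.3},{"x":45,"y":154,"z":30,"wx":0,"wy":0,"wz":0,"claw":0.3}])

```text
time_s: 4.1
tcp_pos: [0.5542, 0.0359, 0.0978]
tool_rot: [3.141, -0.001, -3.14]
wrist_force: [0.7, -0.9, -0.7]
gripper_width: 0.0425
grip_force: 60.8
```

Request:
send_rows(plan=[{"x":23,"y":0,"z":0,"wx":0,"wy":0,"wz":0,"claw":0.3},{"x":23,"y":0,"z":0,"wx":0,"wy":0,"wz":0,"claw":0.3},{"x":23,"y":0,"z":-20,"wx":0,"wy":0,"wz":0,"claw":0.3},{"x":23,"y":0,"z":-30,"wx":0,"wy":0,"wz":0,"claw":0.3},{"x":23,"y":0,"z":-30,"wx":0,"wy":0,"wz":0,"claw":0.3}])

```text
time_s: 4.6
tcp_pos: [0.5755, 0.0337, 0.066]
tool_rot: [3.141, -0.004, 3.141]
wrist_force: [-0.4, 0.3, -1.2]
gripper_width: 0.0425
grip_force: 60.9
```

```bash
cat > st.py <<'E'
from h import *
import sys
for k in range(3): im=camera("side");
s=sense();print(s['time_s'],np.round(s['tcp_pos']*1000,1),np.round(s['tool_rot'],3),np.round(s['wrist_force'],1),round(s['gripper_width'],4))
if len(sys.argv)>1:
    a=[int(v) for v in sys.argv[2:]]
    cv2.imwrite(f"pics/{sys.argv[1]}.png",cv2.resize(im[a[0]:a[1],a[2]:a[3],::-1],None,fx=4,fy=4,interpolation=cv2.INTER_CUBIC))
E
python3 st.py s4 80 225 130 290
```

```text
4.75 [577.5  33.4  68.8] [3.142 0.    3.141] [-0.3 -0.2 -0.6] 0.0426
```

View pics/s4.png

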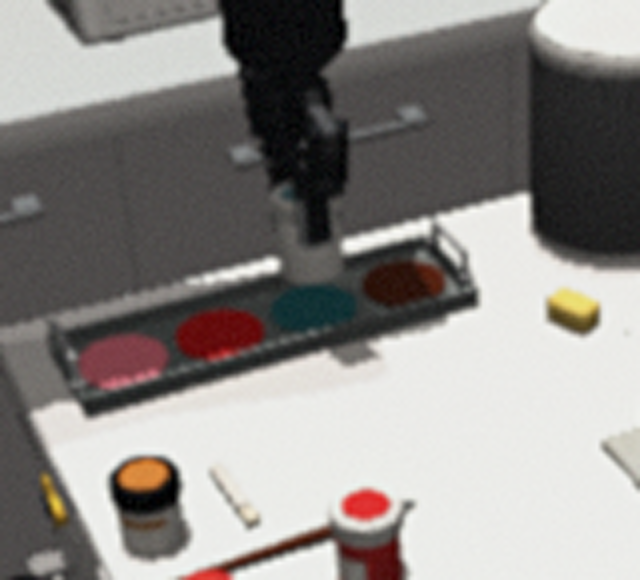

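The jar hangs above the teal pad, with its bottom at crop (310,275). I'm lowering it about 30 mm.

Request:
send_rows(plan=[{"x":0.5,"y":1,"z":-10,"wx":0,"wy":0,"wz":0,"claw":0.3},{"x":0.5,"y":1,"z":-20,"wx":0,"wy":0,"wz":0,"claw":0.3},{"x":0.5,"y":1,"z":-26,"wx":0,"wy":0,"wz":0,"claw":0.3},{"x":0.5,"y":1,"z":-30,"wx":0,"wy":0,"wz":0,"claw":0.3},{"x":0.5,"y":1,"z":-30,"wx":0,"wy":0,"wz":0,"claw":0.3}])

```text
time_s: 5.25
tcp_pos: [0.5782, 0.0347, 0.0386]
tool_rot: [3.142, 0.0, -3.141]
wrist_force: [-1.8, 0.7, 3.5]
gripper_width: 0.0422
grip_force: 61.1
```

```bash
python3 st.py
```

```text
5.4 [578.2  34.7  38.6] [ 3.142  0.    -3.141] [-1.7 -0.2  5.1] 0.0426
```

Request:
send_rows(plan=[{"x":0,"y":0,"z":0,"wx":0,"wy":0,"wz":0,"claw":0.5},{"x":0,"y":0,"z":0,"wx":0,"wy":0,"wz":0,"claw":0.75},{"x":0,"y":0,"z":0,"wx":0,"wy":0,"wz":0,"claw":1},{"x":0,"y":0,"z":0,"wx":0,"wy":0,"wz":0,"claw":1},{"x":0,"y":0,"z":20,"wx":0,"wy":0,"wz":0,"claw":1}])

```text
time_s: 5.9
tcp_pos: [0.5759, 0.035, 0.0555]
tool_rot: [3.141, -0.005, -3.141]
wrist_force: [-0.0, 0.4, -0.7]
gripper_width: 0.0855
grip_force: 0.0
```

Request:
send_rows(plan=[{"x":0,"y":0,"z":35,"wx":0,"wy":0,"wz":0,"claw":1},{"x":-10,"y":0,"z":75,"wx":0,"wy":0,"wz":0,"claw":1},{"x":-35,"y":-20,"z":90,"wx":0,"wy":0,"wz":0,"claw":1},{"x":-60,"y":-55,"z":90,"wx":0,"wy":0,"wz":0,"claw":1},{"x":-68,"y":-98,"z":90,"wx":0,"wy":0,"wz":0,"claw":1}])

```text
time_s: 6.4
tcp_pos: [0.5088, -0.0632, 0.1491]
tool_rot: [-3.141, 0.001, -3.139]
wrist_force: [0.5, -0.0, -0.1]
gripper_width: 0.0854
grip_force: 0.0
```

Request:
send_rows(plan=[{"x":0,"y":-42,"z":0,"wx":0,"wy":0,"wz":0,"claw":1},{"x":0,"y":-84,"z":0,"wx":0,"wy":0,"wz":0,"claw":1},{"x":0,"y":-126,"z":0,"wx":0,"wy":0,"wz":0,"claw":1},{"x":0,"y":-160,"z":0,"wx":0,"wy":0,"wz":0,"claw":1},{"x":0,"y":-160,"z":0,"wx":0,"wy":0,"wz":0,"claw":1}])

```text
time_s: 6.9
tcp_pos: [0.5096, -0.2271, 0.1479]
tool_rot: [-3.141, -0.0, 3.138]
wrist_force: [0.8, 0.2, -0.9]
gripper_width: 0.0856
grip_force: 0.0
```

```bash
cat >> st.py <<'E'
hs=cv2.cvtColor(camera("top"),cv2.COLOR_RGB2HSV)
m=((hs[...,1]>50)&(hs[...,0]>80)&(hs[...,0]<105)&(hs[...,2]>50)).astype(np.uint8)
k,l,st_,c=cv2.connectedComponentsWithStats(m)
for i in range(1,k):
    if st_[i,4]>20 and 160<c[i][0]<260 and 165<c[i][1]<285: print("teal top",c[i],st_[i],np.round(ray("top",*c[i],.064)*1000,1))
E
python3 st.py
```

```text
7.05 [ 509.9 -222.8  148. ] [ 3.141 -0.     3.142] [-0.1 -0.  -0.6] 0.0856
teal top [182.57142857 201.6547619 ] [178 197  10  10  84] [581.7  30.9]
teal top [183.84313725 210.66666667] [175 206  19   8  51] [557.6  26.3]
```

```bash
cat > chk.py <<'E'
from h import *
import sys
for n in("top","side"):
    im=camera(n);hs=cv2.cvtColor(im,cv2.COLOR_RGB2HSV)
    m=((hs[...,1]>50)&(hs[...,2]>50)).astype(np.uint8)
    w=(160,205,165,265) if n=="top" else (140,250,130,185)
    k,l,s,c=cv2.connectedComponentsWithStats(m)
    for i in range(1,k):
        if s[i,4]>20 and w[0]<c[i][0]<w[1] and w[2]<c[i][1]<w[3]: print(n,np.round(c[i],1),s[i,2:],np.median(im[l==i],0),[np.round(ray(n,*c[i],z)*1000,1).tolist() for z in(.008,.044,.060,.064)])
    c=im[160:270,145:225] if n=="top" else im[120:205,125:265]
    cv2.imwrite(f"pics/{sys.argv[1]}{n}.png",cv2.resize(c[:,:,::-1],None,fx=5,fy=5,interpolation=cv2.INTER_CUBIC))
E
python3 chk.py c1
```

```text
top [185.1 180.3] [ 21  20 317] [120.  78.  62.] [[646.8, 36.9], [642.1, 30.5], [640.0, 27.7], [639.5, 27.0]]
top [182.6 201.7] [10 10 84] [100. 139. 141.] [[586.2, 40.9], [583.3, 34.5], [582.0, 31.6], [581.7, 30.9]]
top [183.8 210.7] [19  8 51] [ 87. 140. 141.] [[561.0, 36.1], [558.8, 29.8], [557.9, 27.0], [557.6, 26.3]]
top [183.3 227. ] [ 22  21 365] [203.  64.  63.] [[515.3, 35.5], [514.5, 29.2], [514.1, 26.4], [514.0, 25.7]]
side [238.4 149.5] [ 6  8 31] [87. 40. 33.] [[664.1, 26.9], [641.2, -25.7], [631.0, -49.1], [628.4, -55.0]]
side [201.7 159.1] [14  9 44] [ 54.5 106.  109. ] [[558.4, 28.5], [541.3, -24.2], [533.7, -47.7], [531.8, -53.5]]
side [184.4 162.9] [ 24  15 263] [227.  37.  38.] [[511.9, 32.3], [497.3, -20.6], [490.8, -44.1], [489.2, -50.0]]
side [159.8 169.6] [ 23  15 257] [235. 151. 169.] [[445.7, 32.1], [434.8, -20.8], [429.9, -44.3], [428.7, -50.2]]
```

View pics/c1top.png

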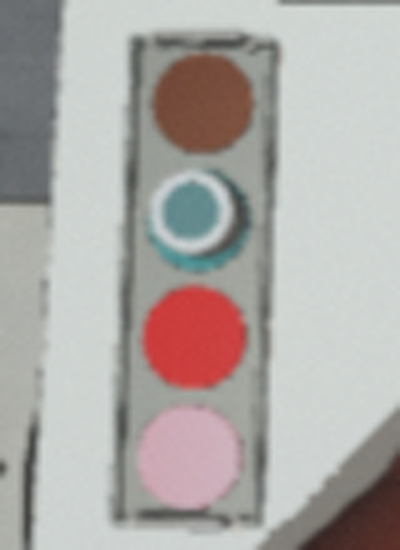

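View pics/c1side.png

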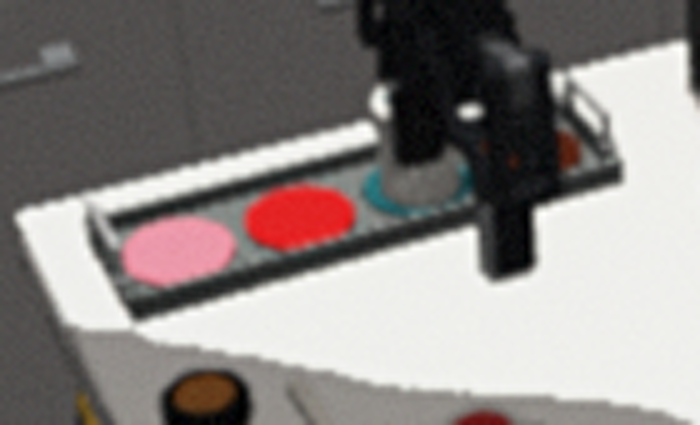

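In the top crop the teal jar stands upright on its pad with a little pad showing on the right and below, partly parallax. I'll check it again once the arm is away. Next I'm taking the red jar.

Request:
send_rows(plan=[{"x":0,"y":0,"z":-35,"wx":0,"wy":0,"wz":0,"claw":1},{"x":0,"y":0,"z":-70,"wx":0,"wy":0,"wz":0,"claw":1},{"x":0,"y":-1,"z":-100,"wx":0,"wy":0,"wz":0,"claw":1},{"x":0,"y":-1,"z":-122,"wx":0,"wy":0,"wz":0,"claw":1},{"x":0,"y":-1,"z":-122,"wx":0,"wy":0,"wz":0,"claw":1}])

```text
time_s: 7.7
tcp_pos: [0.5081, -0.2218, 0.023]
tool_rot: [3.138, -0.004, -3.14]
wrist_force: [-0.0, 0.0, 0.3]
gripper_width: 0.0854
grip_force: 0.0
```

Request:
send_rows(plan=[{"x":0,"y":0,"z":0,"wx":0,"wy":0,"wz":0,"claw":0.7},{"x":0,"y":0,"z":0,"wx":0,"wy":0,"wz":0,"claw":0.5},{"x":0,"y":0,"z":0,"wx":0,"wy":0,"wz":0,"claw":0.4},{"x":0,"y":0,"z":0,"wx":0,"wy":0,"wz":0,"claw":0.2},{"x":0,"y":0,"z":0,"wx":0,"wy":0,"wz":0,"claw":0.2}])

```text
time_s: 8.2
tcp_pos: [0.5111, -0.2249, 0.0282]
tool_rot: [-3.14, 0.002, -3.141]
wrist_force: [-1.5, 2.2, 6.6]
gripper_width: 0.0357
grip_force: 59.6
```

```bash
python3 st.py; python3 chk.py c2|grep -v ' 22\| 23'
```

```text
8.35 [ 511.1 -224.9   28.2] [-3.140e+00  2.000e-03 -3.141e+00] [-0.9  1.9  6.9] 0.0363
teal top [182.62352941 201.62352941] [178 197  10  10  85] [581.8  30.8]
teal top [183.84313725 210.66666667] [175 206  19   8  51] [557.6  26.3]
top [185.1 180.3] [ 21  20 316] [117.   77.   60.5] [[646.8, 36.9], [642.1, 30.5], [640.0, 27.7], [639.5, 27.0]]
top [182.6 201.6] [10 10 85] [ 99. 137. 139.] [[586.3, 40.8], [583.4, 34.3], [582.1, 31.5], [581.8, 30.8]]
top [183.8 210.7] [19  8 51] [ 86. 138. 138.] [[561.0, 36.1], [558.8, 29.8], [557.9, 27.0], [557.6, 26.3]]
side [238.2 149.4] [ 6  9 35] [92. 44. 31.] [[663.9, 27.5], [641.0, -25.2], [630.8, -48.6], [628.2, -54.4]]
side [184.4 162.8] [ 24  15 260] [232.  39.  40.] [[511.9, 32.7], [497.3, -20.3], [490.8, -43.8], [489.2, -49.7]]
```

Request:
send_rows(plan=[{"x":0,"y":0,"z":20,"wx":0,"wy":0,"wz":0,"claw":0.2},{"x":0,"y":0,"z":45,"wx":0,"wy":0,"wz":0,"claw":0.2},{"x":0,"y":20,"z":60,"wx":0,"wy":0,"wz":0,"claw":0.2},{"x":0,"y":55,"z":65,"wx":0,"wy":0,"wz":0,"claw":0.2},{"x":1,"y":95,"z":65,"wx":0,"wy":0,"wz":0,"claw":0.2}])

```text
time_s: 9.0
tcp_pos: [0.512, -0.1296, 0.0934]
tool_rot: [-3.14, 0.003, 3.14]
wrist_force: [0.3, -1.1, -0.6]
gripper_width: 0.0363
grip_force: 60.3
```

Request:
send_rows(plan=[{"x":0,"y":42,"z":0,"wx":0,"wy":0,"wz":0,"claw":0.2},{"x":1,"y":84,"z":0,"wx":0,"wy":0,"wz":0,"claw":0.2},{"x":2,"y":124,"z":0,"wx":0,"wy":0,"wz":0,"claw":0.2},{"x":2,"y":150,"z":0,"wx":0,"wy":0,"wz":0,"claw":0.2},{"x":3,"y":164,"z":-10,"wx":0,"wy":0,"wz":0,"claw":0.2}])

```text
time_s: 9.5
tcp_pos: [0.5151, 0.0364, 0.083]
tool_rot: [-3.141, 0.003, -3.139]
wrist_force: [1.1, -0.8, -0.1]
gripper_width: 0.0359
grip_force: 60.3
```

```bash
python3 st.py s5 90 205 125 265
```

```text
9.65 [513.6  34.9  80.5] [-3.142e+00 -1.000e-03 -3.140e+00] [ 1.  -0.7 -0.9] 0.0361
teal top [182.73417722 201.49367089] [178 197  10  10  79] [582.1  30.5]
teal top [184.16216216 211.59459459] [178 209  15   5  37] [555.2  25.3]
```

View pics/s5.png

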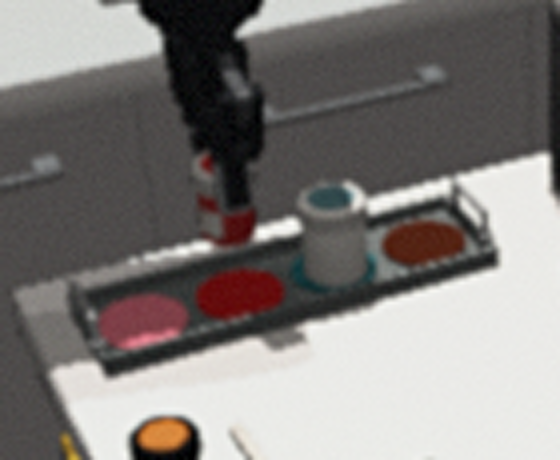

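In this crop the teal jar's base spans 302 to 370 inside pad edges 292 to 376, which is well centred. The red jar hangs over its pad at about (235,245). I'm measuring the teal disc in the side view too, then lowering.

```bash
python3 - <<'E'
from h import *
im=camera("side");hs=cv2.cvtColor(im,cv2.COLOR_RGB2HSV)
m=((hs[...,1]>50)&(hs[...,0]>80)&(hs[...,0]<110)&(hs[...,2]>30)).astype(np.uint8)
k,l,s,c=cv2.connectedComponentsWithStats(m)
for i in range(1,k):
    if s[i,4]>15 and 195<c[i][0]<225 and 130<c[i][1]<170: print(c[i],s[i],np.round(ray("side",*c[i],.064)*1000,1))
E
```

```text
[206.92105263 139.05263158] [203 137   9   5  38] [577.6  28. ]
[217. 157.] [215 153   4   8  17] [568.1 -62.2]
[200.70454545 159.04545455] [197 154  12  10  44] [529.7 -52.4]
```

Request:
send_rows(plan=[{"x":0.5,"y":0,"z":-15,"wx":0,"wy":0,"wz":0,"claw":0.2},{"x":0.5,"y":0,"z":-28,"wx":0,"wy":0,"wz":0,"claw":0.2},{"x":0.5,"y":0,"z":-37,"wx":0,"wy":0,"wz":0,"claw":0.2},{"x":0.5,"y":0,"z":-44,"wx":0,"wy":0,"wz":0,"claw":0.2},{"x":0.5,"y":0,"z":-44,"wx":0,"wy":0,"wz":0,"claw":0.2}])

```text
time_s: 10.25
tcp_pos: [0.5145, 0.0345, 0.0368]
tool_rot: [3.141, -0.0, 3.142]
wrist_force: [-0.1, -0.2, -0.4]
gripper_width: 0.0362
grip_force: 60.5
```

```bash
python3 st.py
```

```text
10.4 [514.4  34.6  37. ] [ 3.141 -0.    -3.141] [-0.1 -0.1  0.1] 0.0361
teal top [182.88888889 201.18055556] [178 197  10  10  72] [583.   30.1]
teal top [186.24 211.64] [182 209  11   5  25] [555.2  19.8]
```

Both views put the teal jar about 4.5 mm short of its pad's centre in y, so I'm shifting red by +4.5 mm before setting it down. I'll mend teal right after.

Request:
send_rows(plan=[{"x":0,"y":2.5,"z":3,"wx":0,"wy":0,"wz":0,"claw":0.2},{"x":0,"y":4.5,"z":3,"wx":0,"wy":0,"wz":0,"claw":0.2},{"x":0,"y":4.5,"z":0,"wx":0,"wy":0,"wz":0,"claw":0.2},{"x":0,"y":4.5,"z":-1.5,"wx":0,"wy":0,"wz":0,"claw":0.2},{"x":0,"y":4.5,"z":-1.5,"wx":0,"wy":0,"wz":0,"claw":0.2}])

```text
time_s: 10.95
tcp_pos: [0.5149, 0.0393, 0.0362]
tool_rot: [3.141, 0.001, -3.141]
wrist_force: [-2.0, 1.9, 5.7]
gripper_width: 0.0362
grip_force: 61.0
```

Request:
send_rows(plan=[{"x":0,"y":0,"z":0,"wx":0,"wy":0,"wz":0,"claw":0.5},{"x":0,"y":0,"z":0,"wx":0,"wy":0,"wz":0,"claw":0.75},{"x":0,"y":0,"z":0,"wx":0,"wy":0,"wz":0,"claw":1},{"x":0,"y":0,"z":0,"wx":0,"wy":0,"wz":0,"claw":1},{"x":0,"y":0,"z":20,"wx":0,"wy":0,"wz":0,"claw":1}])

```text
time_s: 11.45
tcp_pos: [0.5125, 0.0395, 0.0534]
tool_rot: [3.141, -0.005, -3.141]
wrist_force: [0.4, 0.5, -0.1]
gripper_width: 0.0855
grip_force: 0.0
```

Request:
send_rows(plan=[{"x":0,"y":0,"z":30,"wx":0,"wy":0,"wz":0,"claw":1},{"x":0,"y":0,"z":65,"wx":0,"wy":0,"wz":0,"claw":1},{"x":20,"y":0,"z":70,"wx":0,"wy":0,"wz":0,"claw":1},{"x":50,"y":-4,"z":70,"wx":0,"wy":0,"wz":0,"claw":1},{"x":64,"y":-4,"z":70,"wx":0,"wy":0,"wz":0,"claw":1}])

```text
time_s: 11.95
tcp_pos: [0.5805, 0.0346, 0.1262]
tool_rot: [-3.141, 0.002, 3.141]
wrist_force: [-1.3, -0.4, -0.1]
gripper_width: 0.0853
grip_force: 0.0
```

```bash
python3 st.py
```

```text
12.1 [578.5  35.1 125.3] [ 3.141e+00 -1.000e-03 -3.141e+00] [-0.9 -0.4  1.2] 0.0852
teal top [183.46153846 211.28205128] [176 208  17   6  39] [556.   27.2]
```

Mending teal: descend to z 40, grip, shift +4.5 mm, release.

Request:
send_rows(plan=[{"x":0,"y":-0.5,"z":-30,"wx":0,"wy":0,"wz":0,"claw":1},{"x":0,"y":-0.5,"z":-60,"wx":0,"wy":0,"wz":0,"claw":1},{"x":0,"y":-0.5,"z":-80,"wx":0,"wy":0,"wz":0,"claw":1},{"x":0,"y":-0.5,"z":-86,"wx":0,"wy":0,"wz":0,"claw":1},{"x":0,"y":-0.5,"z":-86,"wx":0,"wy":0,"wz":0,"claw":0.7}])

```text
time_s: 12.65
tcp_pos: [0.5774, 0.0349, 0.0393]
tool_rot: [3.141, -0.002, -3.141]
wrist_force: [0.1, 0.4, 0.7]
gripper_width: 0.0729
grip_force: 0.0
```

Request:
send_rows(plan=[{"x":0,"y":0,"z":0,"wx":0,"wy":0,"wz":0,"claw":0.55},{"x":0,"y":0,"z":0,"wx":0,"wy":0,"wz":0,"claw":0.4},{"x":0,"y":0,"z":0,"wx":0,"wy":0,"wz":0,"claw":0.3},{"x":0,"y":0,"z":0,"wx":0,"wy":0,"wz":0,"claw":0.3},{"x":0,"y":0,"z":4,"wx":0,"wy":0,"wz":0,"claw":0.3}])

```text
time_s: 13.15
tcp_pos: [0.5788, 0.0346, 0.0445]
tool_rot: [-3.142, 0.001, -3.141]
wrist_force: [0.3, 0.1, -1.1]
gripper_width: 0.0425
grip_force: 60.7
```

```bash
python3 st.py
```

```text
13.3 [578.8  34.6  44.3] [-3.142e+00  1.000e-03 -3.141e+00] [-0.9  0.2 -1.4] 0.042
teal top [186.65517241 211.20689655] [181 207  13   7  29] [556.4  18.7]
```

Request:
send_rows(plan=[{"x":0,"y":2.5,"z":0,"wx":0,"wy":0,"wz":0,"claw":0.3},{"x":0,"y":4.5,"z":0,"wx":0,"wy":0,"wz":0,"claw":0.3},{"x":0,"y":4.5,"z":-3,"wx":0,"wy":0,"wz":0,"claw":0.3},{"x":0,"y":4.5,"z":-4.5,"wx":0,"wy":0,"wz":0,"claw":0.3},{"x":0,"y":4.5,"z":-4.5,"wx":0,"wy":0,"wz":0,"claw":0.3}])

```text
time_s: 13.85
tcp_pos: [0.5798, 0.0394, 0.0415]
tool_rot: [3.141, 0.003, -3.141]
wrist_force: [-4.3, 1.6, 15.9]
gripper_width: 0.0425
grip_force: 62.1
```

Request:
send_rows(plan=[{"x":0,"y":0,"z":0,"wx":0,"wy":0,"wz":0,"claw":0.5},{"x":0,"y":0,"z":0,"wx":0,"wy":0,"wz":0,"claw":0.75},{"x":0,"y":0,"z":0,"wx":0,"wy":0,"wz":0,"claw":1},{"x":0,"y":0,"z":0,"wx":0,"wy":0,"wz":0,"claw":1},{"x":0,"y":0,"z":20,"wx":0,"wy":0,"wz":0,"claw":1}])

```text
time_s: 14.35
tcp_pos: [0.5763, 0.0395, 0.0564]
tool_rot: [3.141, -0.005, -3.141]
wrist_force: [0.3, 0.3, -0.3]
gripper_width: 0.0855
grip_force: 0.0
```

Request:
send_rows(plan=[{"x":0,"y":0,"z":35,"wx":0,"wy":0,"wz":0,"claw":1},{"x":-10,"y":0,"z":70,"wx":0,"wy":0,"wz":0,"claw":1},{"x":-35,"y":-20,"z":85,"wx":0,"wy":0,"wz":0,"claw":1},{"x":-60,"y":-55,"z":85,"wx":0,"wy":0,"wz":0,"claw":1},{"x":-68,"y":-98,"z":85,"wx":0,"wy":0,"wz":0,"claw":1}])

```text
time_s: 14.85
tcp_pos: [0.5092, -0.0587, 0.1448]
tool_rot: [3.142, 0.0, -3.139]
wrist_force: [1.1, 0.1, 0.2]
gripper_width: 0.0852
grip_force: 0.0
```

Request:
send_rows(plan=[{"x":0,"y":-45,"z":0,"wx":0,"wy":0,"wz":0,"claw":1},{"x":0,"y":-90,"z":0,"wx":0,"wy":0,"wz":0,"claw":1},{"x":0,"y":-135,"z":0,"wx":0,"wy":0,"wz":0,"claw":1},{"x":0,"y":-180,"z":0,"wx":0,"wy":0,"wz":0,"claw":1},{"x":0,"y":-225,"z":0,"wx":0,"wy":0,"wz":0,"claw":1}])

```text
time_s: 15.35
tcp_pos: [0.5101, -0.2857, 0.144]
tool_rot: [3.141, -0.0, -3.142]
wrist_force: [1.2, -0.2, 0.5]
gripper_width: 0.0852
grip_force: 0.0
```

```bash
python3 st.py; python3 chk.py c3
```

```text
15.5 [ 509.8 -286.2  143.4] [ 3.141e+00 -1.000e-03  3.138e+00] [0.7 1.2 0.7] 0.0856
teal top [188.13483146 206.13483146] [177 194  18  20  89] [570.1  15.4]
teal top [180.85057471 201.55172414] [176 197  11  10  87] [581.8  35.5]
top [185.1 180.3] [ 21  20 316] [120.  79.  62.] [[646.9, 36.9], [642.2, 30.6], [640.1, 27.7], [639.6, 27.0]]
top [188.  206.6] [18 20 87] [ 79. 135. 137.] [[572.8, 25.0], [570.3, 19.0], [569.2, 16.3], [568.9, 15.6]]
top [180.9 201.6] [11 10 87] [101. 139. 142.] [[586.3, 45.8], [583.4, 39.2], [582.1, 36.2], [581.8, 35.5]]
top [186.6 227.5] [ 19  21 206] [191.  68.  67.] [[514.3, 26.2], [513.6, 20.2], [513.2, 17.5], [513.1, 16.8]]
top [177.5 226.3] [10 10 84] [203.   64.5  63.5] [[516.8, 51.7], [515.9, 44.9], [515.6, 41.9], [515.5, 41.1]]
side [205.5 138.2] [ 7  5 28] [105.  150.  156.5] [[606.7, 124.0], [586.9, 66.0], [578.1, 40.3], [575.9, 33.8]]
side [181.6 144.3] [10  7 57] [231. 105. 101.] [[535.9, 123.9], [520.0, 65.9], [513.0, 40.2], [511.2, 33.7]]
side [184.5 161.3] [ 24  20 300] [123.  33.  34.] [[514.6, 39.1], [499.9, -14.2], [493.3, -37.9], [491.7, -43.8]]
side [204.  159.5] [18  9 62] [ 58.  107.  112.5] [[563.3, 23.7], [545.9, -28.7], [538.2, -52.1], [536.2, -57.9]]
side [159.8 169.6] [ 23  15 256] [238. 155. 173.] [[445.8, 32.1], [434.9, -20.9], [430.0, -44.4], [428.8, -50.3]]
```

View pics/c3side.png

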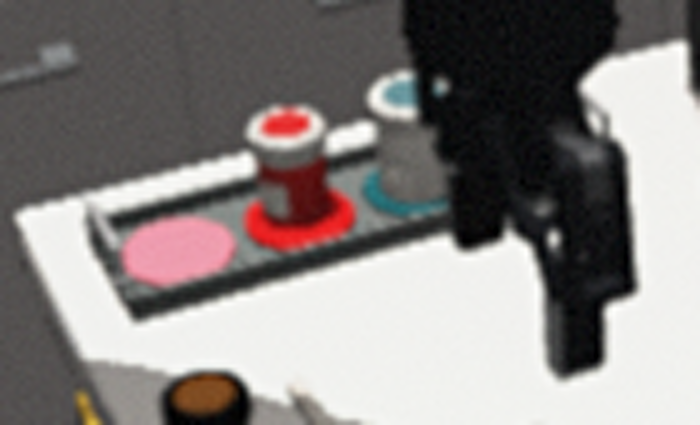

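The teal jar is now centred: y is −0.7 mm from the pad in the top view and +1.5 mm in the side view. The red jar at crop (287,125) sits about 6.5 mm too far in +y, because the fingers don't centre a jar fully. I'll mend red after fetching pink, this time lining up precisely before I grip.

Request:
send_rows(plan=[{"x":1,"y":-30,"z":0,"wx":0,"wy":0,"wz":0,"claw":1},{"x":1,"y":-55,"z":-20,"wx":0,"wy":0,"wz":0,"claw":1},{"x":1,"y":-59.5,"z":-50,"wx":0,"wy":0,"wz":0,"claw":1},{"x":1,"y":-59.5,"z":-70,"wx":0,"wy":0,"wz":0,"claw":1},{"x":1,"y":-59.5,"z":-73,"wx":0,"wy":0,"wz":0,"claw":1}])

```text
time_s: 16.15
tcp_pos: [0.5105, -0.3408, 0.0683]
tool_rot: [3.138, -0.003, -3.14]
wrist_force: [0.0, 1.1, 0.3]
gripper_width: 0.0852
grip_force: 0.0
```

```bash
python3 st.py
```

```text
16.3 [ 512.1 -342.7   72.4] [-3.141e+00  1.000e-03 -3.140e+00] [ 0.2 -0.4  0.4] 0.0857
teal top [188.06741573 206.3258427 ] [177 194  18  20  89] [569.6  15.6]
teal top [180.80232558 201.59302326] [176 197  11  10  86] [581.7  35.6]
```

Request:
send_rows(plan=[{"x":-1,"y":-3,"z":-20,"wx":0,"wy":0,"wz":0,"claw":1},{"x":-1,"y":-3,"z":-40,"wx":0,"wy":0,"wz":0,"claw":1},{"x":-1,"y":-3,"z":-54,"wx":0,"wy":0,"wz":0,"claw":1},{"x":-1,"y":-3,"z":-62,"wx":0,"wy":0,"wz":0,"claw":1},{"x":-1,"y":-3,"z":-62,"wx":0,"wy":0,"wz":0,"claw":1}])

```text
time_s: 16.85
tcp_pos: [0.5103, -0.3459, 0.0088]
tool_rot: [3.141, -0.001, -3.141]
wrist_force: [-0.2, -0.2, 0.9]
gripper_width: 0.0854
grip_force: 0.0
```

```bash
python3 st.py
```

```text
17.0 [ 511.1 -346.8   10.4] [-3.141e+00  1.000e-03 -3.141e+00] [ 0.3 -0.7  0.6] 0.0851
teal top [188.20689655 206.36781609] [177 194  18  20  87] [569.5  15.2]
teal top [180.85057471 201.55172414] [176 197  11  10  87] [581.8  35.5]
```

Request:
send_rows(plan=[{"x":0,"y":0,"z":0,"wx":0,"wy":0,"wz":0,"claw":0.7},{"x":0,"y":0,"z":0,"wx":0,"wy":0,"wz":0,"claw":0.5},{"x":0,"y":0,"z":0,"wx":0,"wy":0,"wz":0,"claw":0.4},{"x":0,"y":0,"z":0,"wx":0,"wy":0,"wz":0,"claw":0.2},{"x":0,"y":0,"z":0,"wx":0,"wy":0,"wz":0,"claw":0.2}])

```text
time_s: 17.55
tcp_pos: [0.5108, -0.3466, 0.0098]
tool_rot: [-3.141, 0.001, -3.141]
wrist_force: [-0.8, 0.8, 5.1]
gripper_width: 0.0368
grip_force: 60.3
```

```bash
python3 st.py
```

```text
17.7 [ 510.8 -346.5    9.9] [-3.141  0.    -3.141] [-1.   1.8  5.8] 0.0368
teal top [188.09195402 206.40229885] [177 194  18  20  87] [569.4  15.5]
teal top [180.87209302 201.48837209] [176 197  11  10  86] [582.   35.5]
```

Request:
send_rows(plan=[{"x":0,"y":0,"z":25,"wx":0,"wy":0,"wz":0,"claw":0.2},{"x":0,"y":0,"z":60,"wx":0,"wy":0,"wz":0,"claw":0.2},{"x":0,"y":20,"z":80,"wx":0,"wy":0,"wz":0,"claw":0.2},{"x":0,"y":55,"z":85,"wx":0,"wy":0,"wz":0,"claw":0.2},{"x":0,"y":98,"z":85,"wx":0,"wy":0,"wz":0,"claw":0.2}])

```text
time_s: 18.25
tcp_pos: [0.5109, -0.2488, 0.0955]
tool_rot: [-3.14, 0.002, 3.14]
wrist_force: [0.1, 0.6, -1.6]
gripper_width: 0.0366
grip_force: 60.3
```

Request:
send_rows(plan=[{"x":0,"y":45,"z":0,"wx":0,"wy":0,"wz":0,"claw":0.2},{"x":0,"y":90,"z":0,"wx":0,"wy":0,"wz":0,"claw":0.2},{"x":0,"y":135,"z":0,"wx":0,"wy":0,"wz":0,"claw":0.2},{"x":-10,"y":175,"z":0,"wx":0,"wy":0,"wz":0,"claw":0.2},{"x":-30,"y":210,"z":0,"wx":0,"wy":0,"wz":0,"claw":0.2}])

```text
time_s: 18.75
tcp_pos: [0.4803, -0.0364, 0.094]
tool_rot: [3.141, 0.0, -3.14]
wrist_force: [-0.1, 0.4, -0.3]
gripper_width: 0.0367
grip_force: 60.3
```

Request:
send_rows(plan=[{"x":-18,"y":35,"z":0,"wx":0,"wy":0,"wz":0,"claw":0.2},{"x":-33,"y":60,"z":0,"wx":0,"wy":0,"wz":0,"claw":0.2},{"x":-33,"y":70,"z":-15,"wx":0,"wy":0,"wz":0,"claw":0.2},{"x":-33,"y":70,"z":-30,"wx":0,"wy":0,"wz":0,"claw":0.2},{"x":-33,"y":70,"z":-30,"wx":0,"wy":0,"wz":0,"claw":0.2}])

```text
time_s: 19.25
tcp_pos: [0.4462, 0.0315, 0.0614]
tool_rot: [3.141, -0.004, -3.141]
wrist_force: [0.4, -0.4, -0.4]
gripper_width: 0.0368
grip_force: 60.3
```

```bash
python3 st.py
```

```text
19.4 [447.7  30.8  64.1] [ 3.141e+00 -1.000e-03  3.141e+00] [-0.2 -0.6  0.3] 0.0367
teal top [188.2173913 206.5      ] [177 194  18  20  92] [569.1  15.2]
teal top [180.79545455 201.5       ] [176 197  11  10  88] [582.   35.7]
```

Lowering 46 mm, with y +1.7.

Request:
send_rows(plan=[{"x":-0.5,"y":1.7,"z":-15,"wx":0,"wy":0,"wz":0,"claw":0.2},{"x":-0.5,"y":1.7,"z":-30,"wx":0,"wy":0,"wz":0,"claw":0.2},{"x":-0.5,"y":1.7,"z":-40,"wx":0,"wy":0,"wz":0,"claw":0.2},{"x":-0.5,"y":1.7,"z":-46,"wx":0,"wy":0,"wz":0,"claw":0.2},{"x":-0.5,"y":1.7,"z":-46,"wx":0,"wy":0,"wz":0,"claw":0.2}])

```text
time_s: 19.95
tcp_pos: [0.4471, 0.0333, 0.0182]
tool_rot: [3.142, 0.0, -3.142]
wrist_force: [0.0, 0.0, -1.7]
gripper_width: 0.0369
grip_force: 60.8
```

```bash
python3 st.py
```

```text
20.1 [447.1  33.3  18.2] [ 3.142  0.    -3.141] [-0.1 -0.2 -1. ] 0.037
teal top [188.07608696 206.25      ] [177 194  18  20  92] [569.8  15.6]
teal top [180.80232558 201.59302326] [176 197  11  10  86] [581.7  35.6]
```

Request:
send_rows(plan=[{"x":0,"y":0,"z":-0.5,"wx":0,"wy":0,"wz":0,"claw":0.5},{"x":0,"y":0,"z":-0.5,"wx":0,"wy":0,"wz":0,"claw":0.75},{"x":0,"y":0,"z":-0.5,"wx":0,"wy":0,"wz":0,"claw":1},{"x":0,"y":0,"z":0,"wx":0,"wy":0,"wz":0,"claw":1},{"x":0,"y":0,"z":20,"wx":0,"wy":0,"wz":0,"claw":1}])

```text
time_s: 20.65
tcp_pos: [0.4452, 0.0338, 0.0364]
tool_rot: [3.141, -0.004, -3.141]
wrist_force: [-0.2, 0.1, -0.1]
gripper_width: 0.0856
grip_force: 0.0
```

Request:
send_rows(plan=[{"x":0,"y":0,"z":40,"wx":0,"wy":0,"wz":0,"claw":1},{"x":0,"y":0,"z":75,"wx":0,"wy":0,"wz":0,"claw":1},{"x":20,"y":4,"z":82,"wx":0,"wy":0,"wz":0,"claw":1},{"x":50,"y":7,"z":82,"wx":0,"wy":0,"wz":0,"claw":1},{"x":67,"y":7,"z":82,"wx":0,"wy":0,"wz":0,"claw":1}])

```text
time_s: 21.15
tcp_pos: [0.516, 0.0405, 0.121]
tool_rot: [-3.141, 0.002, -3.141]
wrist_force: [-0.6, -0.0, 0.3]
gripper_width: 0.0856
grip_force: 0.0
```

```bash
python3 st.py; python3 chk.py c4
```

```text
21.3 [514.1  40.4 120. ] [ 3.141e+00 -1.000e-03 -3.141e+00] [-0.3  0.1 -0.2] 0.0851
teal top [188.25609756 206.03658537] [177 194  18  20  82] [570.3  15.1]
teal top [180.72368421 201.42105263] [176 197  10  10  76] [582.2  35.9]
top [185.1 180.3] [ 21  20 316] [118.  76.  59.] [[646.9, 36.9], [642.2, 30.6], [640.1, 27.7], [639.6, 27.0]]
top [188.  206.3] [18 20 81] [51. 74. 74.] [[573.6, 25.0], [571.1, 19.0], [569.9, 16.3], [569.7, 15.7]]
top [180.8 201.5] [10 10 78] [59. 78. 80.] [[586.4, 45.9], [583.5, 39.3], [582.2, 36.4], [581.9, 35.6]]
top [185.3 218.5] [12  5 35] [85. 41. 41.] [[539.1, 31.0], [537.6, 24.9], [536.9, 22.1], [536.7, 21.4]]
top [184.2 234.1] [17  7 86] [97.  39.  39.5] [[495.7, 31.9], [495.5, 25.7], [495.4, 23.0], [495.4, 22.3]]
top [183.1 250.3] [ 21  21 180] [122.5  77.   79. ] [[451.0, 32.8], [452.2, 26.6], [452.6, 23.8], [452.8, 23.1]]
top [180.  251.5] [ 9 10 78] [99. 59. 58.] [[447.6, 41.3], [448.8, 34.8], [449.3, 31.9], [449.5, 31.2]]
side [206.7 138.1] [10  5 40] [51.  73.5 76. ] [[609.9, 123.0], [589.9, 65.1], [581.0, 39.3], [578.8, 32.9]]
side [181.8 144.3] [11  7 59] [100.  43.  40.] [[536.2, 123.4], [520.2, 65.5], [513.2, 39.7], [511.4, 33.3]]
side [230.4 150.2] [ 22  13 197] [84. 36. 21.] [[643.2, 33.5], [621.4, -19.5], [611.7, -43.1], [609.3, -49.0]]
side [184.5 161.2] [ 24  20 303] [82. 19. 18.] [[514.7, 40.0], [500.0, -13.4], [493.5, -37.1], [491.8, -43.1]]
side [207.7 158.5] [22 10 72] [35. 57. 58.] [[573.5, 23.6], [555.5, -28.9], [547.5, -52.2], [545.5, -58.0]]
side [157.8 157.6] [11  6 52] [99.  55.5 57. ] [[457.5, 89.0], [445.9, 32.9], [440.8, 8.0], [439.5, 1.8]]
side [160.7 171.5] [ 24  14 139] [127.  74.  79.] [[445.2, 22.7], [434.2, -29.7], [429.4, -53.0], [428.2, -58.8]]
```

Pink is within about 1 mm of its pad's centre in both views, and teal is within 1 mm. Mending red: grip and shift −6.5 mm in y.

Request:
send_rows(plan=[{"x":0,"y":0,"z":-30,"wx":0,"wy":0,"wz":0,"claw":1},{"x":0,"y":0,"z":-60,"wx":0,"wy":0,"wz":0,"claw":1},{"x":0,"y":0,"z":-77,"wx":0,"wy":0,"wz":0,"claw":1},{"x":0,"y":0,"z":-83,"wx":0,"wy":0,"wz":0,"claw":1},{"x":0,"y":0,"z":-83,"wx":0,"wy":0,"wz":0,"claw":0.7}])

```text
time_s: 21.95
tcp_pos: [0.5132, 0.0404, 0.0369]
tool_rot: [3.141, -0.001, -3.141]
wrist_force: [0.3, 0.2, -0.5]
gripper_width: 0.073
grip_force: 0.0
```

Request:
send_rows(plan=[{"x":0,"y":0,"z":0,"wx":0,"wy":0,"wz":0,"claw":0.5},{"x":0,"y":0,"z":0,"wx":0,"wy":0,"wz":0,"claw":0.35},{"x":0,"y":0,"z":0,"wx":0,"wy":0,"wz":0,"claw":0.2},{"x":0,"y":0,"z":0,"wx":0,"wy":0,"wz":0,"claw":0.2},{"x":0,"y":0,"z":4,"wx":0,"wy":0,"wz":0,"claw":0.2}])

```text
time_s: 22.45
tcp_pos: [0.5143, 0.0403, 0.042]
tool_rot: [-3.142, 0.001, -3.141]
wrist_force: [0.2, -0.3, -0.9]
gripper_width: 0.0361
grip_force: 60.0
```

```bash
python3 st.py
```

```text
22.6 [514.4  40.3  41.9] [-3.142e+00  1.000e-03 -3.141e+00] [-0.2 -0.3 -0.5] 0.0361
teal top [188.6625 205.875 ] [179 194  16  20  80] [570.8  14. ]
teal top [180.75       201.27631579] [176 197  10  10  76] [582.6  35.8]
```

Request:
send_rows(plan=[{"x":0,"y":-3,"z":0,"wx":0,"wy":0,"wz":0,"claw":0.2},{"x":-0.8,"y":-6.5,"z":0,"wx":0,"wy":0,"wz":0,"claw":0.2},{"x":-0.8,"y":-6.5,"z":-2,"wx":0,"wy":0,"wz":0,"claw":0.2},{"x":-0.8,"y":-6.5,"z":-4.3,"wx":0,"wy":0,"wz":0,"claw":0.2},{"x":-0.8,"y":-6.5,"z":-4.3,"wx":0,"wy":0,"wz":0,"claw":0.2}])

```text
time_s: 23.15
tcp_pos: [0.5141, 0.0334, 0.0391]
tool_rot: [-3.141, 0.002, -3.142]
wrist_force: [-7.9, -0.7, 18.6]
gripper_width: 0.0362
grip_force: 62.0
```

Request:
send_rows(plan=[{"x":0,"y":0,"z":0,"wx":0,"wy":0,"wz":0,"claw":0.5},{"x":0,"y":0,"z":0,"wx":0,"wy":0,"wz":0,"claw":0.75},{"x":0,"y":0,"z":0,"wx":0,"wy":0,"wz":0,"claw":1},{"x":0,"y":0,"z":0,"wx":0,"wy":0,"wz":0,"claw":1},{"x":0,"y":0,"z":20,"wx":0,"wy":0,"wz":0,"claw":1}])

```text
time_s: 23.65
tcp_pos: [0.5111, 0.0342, 0.0544]
tool_rot: [3.141, -0.005, -3.141]
wrist_force: [1.1, -0.6, -0.3]
gripper_width: 0.0854
grip_force: 0.0
```

Request:
send_rows(plan=[{"x":0,"y":0,"z":40,"wx":0,"wy":0,"wz":0,"claw":1},{"x":0,"y":0,"z":75,"wx":0,"wy":0,"wz":0,"claw":1},{"x":0,"y":-30,"z":82,"wx":0,"wy":0,"wz":0,"claw":1},{"x":0,"y":-72,"z":82,"wx":0,"wy":0,"wz":0,"claw":1},{"x":0,"y":-117,"z":82,"wx":0,"wy":0,"wz":0,"claw":1}])

```text
time_s: 24.15
tcp_pos: [0.5135, -0.084, 0.1395]
tool_rot: [-3.141, 0.001, -3.14]
wrist_force: [0.2, 0.4, 0.1]
gripper_width: 0.0853
grip_force: 0.0
```

Request:
send_rows(plan=[{"x":-5,"y":-44,"z":0,"wx":0,"wy":0,"wz":0,"claw":1},{"x":-15,"y":-88,"z":0,"wx":0,"wy":0,"wz":0,"claw":1},{"x":-30,"y":-130,"z":0,"wx":0,"wy":0,"wz":0,"claw":1},{"x":-45,"y":-172,"z":0,"wx":0,"wy":0,"wz":0,"claw":1},{"x":-60,"y":-214,"z":0,"wx":0,"wy":0,"wz":0,"claw":1}])

```text
time_s: 24.65
tcp_pos: [0.4523, -0.2987, 0.1388]
tool_rot: [3.141, 0.0, -3.141]
wrist_force: [1.2, 0.1, 0.0]
gripper_width: 0.0853
grip_force: 0.0
```

Request:
send_rows(plan=[{"x":-14,"y":-30,"z":0,"wx":0,"wy":0,"wz":0,"claw":1},{"x":-27,"y":-56,"z":0,"wx":0,"wy":0,"wz":0,"claw":1},{"x":-27,"y":-56,"z":-15,"wx":0,"wy":0,"wz":0,"claw":1},{"x":-27,"y":-56,"z":-30,"wx":0,"wy":0,"wz":0,"claw":1},{"x":-27,"y":-56,"z":-30,"wx":0,"wy":0,"wz":0,"claw":1}])

```text
time_s: 25.15
tcp_pos: [0.4254, -0.3509, 0.1057]
tool_rot: [3.137, -0.003, -3.141]
wrist_force: [0.2, 0.8, -0.5]
gripper_width: 0.0853
grip_force: 0.0
```

```bash
python3 st.py; python3 chk.py c5|grep -v '18  20\|22  13'
```

```text
25.3 [ 426.7 -352.2  109. ] [ 3.141 -0.    -3.14 ] [-0.2 -0.1  0.2] 0.0856
teal top [188.07954545 206.27272727] [177 194  18  20  88] [569.7  15.6]
teal top [180.88372093 201.5       ] [176 197  11  10  86] [582.   35.4]
top [185.  180.3] [ 21  20 317] [117.  77.  60.] [[646.8, 36.9], [642.1, 30.6], [640.1, 27.8], [639.5, 27.1]]
top [188.1 206.5] [18 20 86] [ 78. 133. 135.] [[573.0, 24.9], [570.5, 18.9], [569.4, 16.2], [569.1, 15.6]]
top [180.9 201.5] [11 10 88] [ 98. 136. 139.] [[586.4, 45.6], [583.5, 39.0], [582.2, 36.1], [581.9, 35.4]]
top [186.3 227.4] [ 20  21 177] [179.  72.  71.] [[514.6, 27.1], [513.9, 21.1], [513.5, 18.4], [513.4, 17.7]]
top [180.3 226.8] [10 11 85] [200.  65.  64.] [[515.8, 43.8], [515.0, 37.3], [514.7, 34.4], [514.6, 33.6]]
top [180.  251.5] [ 9 10 76] [200.  117.  117.5] [[447.6, 41.3], [448.8, 34.8], [449.3, 31.9], [449.5, 31.2]]
side [196.4 135. ] [34  8 54] [53. 27. 23.] [[590.1, 152.4], [571.2, 92.8], [562.8, 66.4], [560.7, 59.8]]
side [230.3 150.2] [ 22  12 198] [93. 40. 24.] [[643.1, 33.5], [621.3, -19.5], [611.6, -43.0], [609.2, -48.9]]
side [157.9 157.5] [10  7 44] [231.5 140.  143. ] [[457.6, 89.1], [446.0, 33.0], [440.9, 8.1], [439.6, 1.9]]
side [160.2 171.5] [ 23  14 138] [217.5 136.5 149.5] [[443.9, 23.2], [433.1, -29.2], [428.3, -52.5], [427.1, -58.4]]
```

Red is now within about 1.5 mm in the top view. Descending on brown.

Request:
send_rows(plan=[{"x":-0.8,"y":-0.7,"z":-25,"wx":0,"wy":0,"wz":0,"claw":1},{"x":-0.8,"y":-0.7,"z":-50,"wx":0,"wy":0,"wz":0,"claw":1},{"x":-0.8,"y":-0.7,"z":-70,"wx":0,"wy":0,"wz":0,"claw":1},{"x":-0.8,"y":-0.7,"z":-79,"wx":0,"wy":0,"wz":0,"claw":1},{"x":-0.8,"y":-0.7,"z":-79,"wx":0,"wy":0,"wz":0,"claw":1}])

```text
time_s: 25.95
tcp_pos: [0.4251, -0.3531, 0.0292]
tool_rot: [3.14, -0.001, -3.141]
wrist_force: [-0.4, 0.6, 0.5]
gripper_width: 0.0858
grip_force: 0.0
```

Request:
send_rows(plan=[{"x":0,"y":0,"z":0,"wx":0,"wy":0,"wz":0,"claw":0.7},{"x":0,"y":0,"z":0,"wx":0,"wy":0,"wz":0,"claw":0.55},{"x":0,"y":0,"z":0,"wx":0,"wy":0,"wz":0,"claw":0.45},{"x":0,"y":0,"z":0,"wx":0,"wy":0,"wz":0,"claw":0.3},{"x":0,"y":0,"z":0,"wx":0,"wy":0,"wz":0,"claw":0.3}])

```text
time_s: 26.45
tcp_pos: [0.4261, -0.3545, 0.0315]
tool_rot: [-3.14, 0.001, -3.141]
wrist_force: [-1.3, 1.4, 5.2]
gripper_width: 0.0429
grip_force: 60.3
```

```bash
python3 st.py
```

```text
26.6 [ 426.1 -354.6   31.6] [-3.140e+00  1.000e-03 -3.141e+00] [-0.5  2.2  6.3] 0.0431
teal top [188.05617978 206.31460674] [177 194  18  20  89] [569.6  15.6]
teal top [180.91954023 201.44827586] [176 197  11  10  87] [582.1  35.3]
```

Request:
send_rows(plan=[{"x":0,"y":0,"z":25,"wx":0,"wy":0,"wz":0,"claw":0.3},{"x":0,"y":0,"z":60,"wx":0,"wy":0,"wz":0,"claw":0.3},{"x":5,"y":15,"z":85,"wx":0,"wy":0,"wz":0,"claw":0.3},{"x":15,"y":50,"z":88,"wx":0,"wy":0,"wz":0,"claw":0.3},{"x":25,"y":94,"z":88,"wx":0,"wy":0,"wz":0,"claw":0.3}])

```text
time_s: 27.15
tcp_pos: [0.4513, -0.2607, 0.1201]
tool_rot: [-3.139, 0.003, 3.139]
wrist_force: [1.7, -0.4, -1.0]
gripper_width: 0.0432
grip_force: 61.1
```

Request:
send_rows(plan=[{"x":10,"y":45,"z":0,"wx":0,"wy":0,"wz":0,"claw":0.3},{"x":20,"y":90,"z":0,"wx":0,"wy":0,"wz":0,"claw":0.3},{"x":30,"y":135,"z":0,"wx":0,"wy":0,"wz":0,"claw":0.3},{"x":40,"y":180,"z":0,"wx":0,"wy":0,"wz":0,"claw":0.3},{"x":50,"y":220,"z":0,"wx":0,"wy":0,"wz":0,"claw":0.3}])

```text
time_s: 27.65
tcp_pos: [0.5008, -0.0378, 0.1188]
tool_rot: [-3.141, 0.001, -3.141]
wrist_force: [0.2, -0.2, 0.1]
gripper_width: 0.0431
grip_force: 61.1
```

Request:
send_rows(plan=[{"x":15,"y":38,"z":0,"wx":0,"wy":0,"wz":0,"claw":0.3},{"x":35,"y":70,"z":0,"wx":0,"wy":0,"wz":0,"claw":0.3},{"x":65,"y":76,"z":0,"wx":0,"wy":0,"wz":0,"claw":0.3},{"x":100,"y":76,"z":0,"wx":0,"wy":0,"wz":0,"claw":0.3},{"x":130,"y":76,"z":0,"wx":0,"wy":0,"wz":0,"claw":0.3}])

```text
time_s: 28.15
tcp_pos: [0.6321, 0.0368, 0.1185]
tool_rot: [-3.141, 0.001, -3.14]
wrist_force: [0.4, -0.6, -0.6]
gripper_width: 0.0428
grip_force: 61.1
```

```bash
python3 st.py
```

```text
28.3 [631.2  36.1 117.3] [ 3.141e+00 -1.000e-03 -3.141e+00] [ 0.2  0.3 -0.5] 0.043
teal top [188.29268293 206.18292683] [177 194  18  20  82] [570.  15.]
teal top [180.72972973 201.45945946] [176 197  10  10  74] [582.1  35.8]
```

Request:
send_rows(plan=[{"x":14.3,"y":-1.4,"z":0,"wx":0,"wy":0,"wz":0,"claw":0.3},{"x":14.3,"y":-1.4,"z":-25,"wx":0,"wy":0,"wz":0,"claw":0.3},{"x":14.3,"y":-1.4,"z":-50,"wx":0,"wy":0,"wz":0,"claw":0.3},{"x":14.3,"y":-1.4,"z":-68,"wx":0,"wy":0,"wz":0,"claw":0.3},{"x":14.3,"y":-1.4,"z":-72,"wx":0,"wy":0,"wz":0,"claw":0.3}])

```text
time_s: 28.85
tcp_pos: [0.6425, 0.035, 0.0442]
tool_rot: [3.141, -0.003, -3.142]
wrist_force: [-0.5, -0.7, -1.7]
gripper_width: 0.043
grip_force: 61.1
```

```bash
python3 st.py
```

```text
29.0 [644.8  34.7  47.2] [-3.142e+00  1.000e-03 -3.141e+00] [-0.4  0.2 -0.1] 0.0432
teal top [188.11538462 206.38461538] [177 194  18  20  78] [569.4  15.4]
teal top [180.96       201.45333333] [177 197   9  10  75] [582.1  35.2]
```

Request:
send_rows(plan=[{"x":0.7,"y":0,"z":-3,"wx":0,"wy":0,"wz":0,"claw":0.3},{"x":0.7,"y":0,"z":-5,"wx":0,"wy":0,"wz":0,"claw":0.3},{"x":0.7,"y":0,"z":-7,"wx":0,"wy":0,"wz":0,"claw":0.3},{"x":0.7,"y":0,"z":-7.7,"wx":0,"wy":0,"wz":0,"claw":0.3},{"x":0.7,"y":0,"z":-7.7,"wx":0,"wy":0,"wz":0,"claw":0.3}])

```text
time_s: 29.55
tcp_pos: [0.6462, 0.0348, 0.0396]
tool_rot: [-3.141, 0.002, -3.141]
wrist_force: [-1.8, 0.2, 6.2]
gripper_width: 0.0429
grip_force: 61.7
```

```bash
python3 st.py
```

```text
29.7 [646.2  34.8  39.6] [-3.142e+00  2.000e-03 -3.141e+00] [-1.4 -0.1  8.1] 0.0427
teal top [188.01315789 206.93421053] [177 194  18  20  76] [567.9  15.7]
teal top [180.84       201.30666667] [176 197  10  10  75] [582.5  35.6]
```

The jar is in contact at 6 to 8 N. I'm releasing, lifting, and backing out over the row towards the robot and left.

Request:
send_rows(plan=[{"x":0,"y":0,"z":0,"wx":0,"wy":0,"wz":0,"claw":0.5},{"x":0,"y":0,"z":0,"wx":0,"wy":0,"wz":0,"claw":0.75},{"x":0,"y":0,"z":0,"wx":0,"wy":0,"wz":0,"claw":1},{"x":0,"y":0,"z":0,"wx":0,"wy":0,"wz":0,"claw":1},{"x":0,"y":0,"z":20,"wx":0,"wy":0,"wz":0,"claw":1}])

```text
time_s: 30.25
tcp_pos: [0.6432, 0.035, 0.0552]
tool_rot: [3.141, -0.005, -3.141]
wrist_force: [-0.5, -0.5, -0.6]
gripper_width: 0.0853
grip_force: 0.0
```

Request:
send_rows(plan=[{"x":0,"y":0,"z":40,"wx":0,"wy":0,"wz":0,"claw":1},{"x":0,"y":0,"z":80,"wx":0,"wy":0,"wz":0,"claw":1},{"x":-30,"y":0,"z":110,"wx":0,"wy":0,"wz":0,"claw":1},{"x":-75,"y":5,"z":120,"wx":0,"wy":0,"wz":0,"claw":1},{"x":-115,"y":30,"z":120,"wx":0,"wy":0,"wz":0,"claw":1}])

```text
time_s: 30.75
tcp_pos: [0.5303, 0.0635, 0.1802]
tool_rot: [-3.141, 0.003, 3.139]
wrist_force: [-0.2, 0.7, 0.3]
gripper_width: 0.0851
grip_force: 0.0
```

Request:
send_rows(plan=[{"x":-15,"y":42,"z":0,"wx":0,"wy":0,"wz":0,"claw":1},{"x":-30,"y":84,"z":0,"wx":0,"wy":0,"wz":0,"claw":1},{"x":-45,"y":126,"z":0,"wx":0,"wy":0,"wz":0,"claw":1},{"x":-60,"y":168,"z":0,"wx":0,"wy":0,"wz":0,"claw":1},{"x":-75,"y":210,"z":0,"wx":0,"wy":0,"wz":0,"claw":1}])

```text
time_s: 31.25
tcp_pos: [0.4546, 0.2763, 0.1784]
tool_rot: [3.141, 0.0, 3.142]
wrist_force: [1.2, 0.3, -0.9]
gripper_width: 0.0854
grip_force: 0.0
```

```bash
python3 st.py; python3 chk.py c6; python3 - <<'E'
from h import *
cv2.imwrite("pics/f.png",cv2.resize(camera("side")[110:300,120:290,::-1],None,fx=3,fy=3,interpolation=cv2.INTER_CUBIC))
E
```

```text
31.4 [454.2 276.8 178.2] [ 3.141 -0.    -3.137] [ 0.5  0.5 -0.2] 0.0853
teal top [188.2173913  206.08695652] [177 194  18  20  92] [570.2  15.2]
teal top [180.86206897 201.6091954 ] [176 197  11  10  87] [581.7  35.5]
top [188.4 183.6] [19 20 95] [100.  69.  58.] [[637.7, 27.0], [633.3, 21.0], [631.3, 18.3], [630.9, 17.6]]
top [181.5 177.2] [ 12  11 101] [144.  93.  63.] [[655.5, 47.5], [650.5, 40.9], [648.3, 37.9], [647.8, 37.1]]
top [188.2 206.4] [18 20 91] [ 71. 121. 123.] [[573.4, 24.6], [570.9, 18.6], [569.8, 16.0], [569.5, 15.3]]
top [180.9 201.4] [11 10 89] [ 89. 124. 127.] [[586.8, 45.6], [583.9, 39.0], [582.6, 36.0], [582.3, 35.3]]
top [186.2 227.4] [ 20  21 180] [164.   65.5  64. ] [[514.5, 27.2], [513.7, 21.1], [513.4, 18.4], [513.3, 17.8]]
top [180.3 226.7] [10 11 87] [185.  60.  58.] [[515.8, 43.9], [515.0, 37.3], [514.7, 34.4], [514.6, 33.7]]
top [180.  251.5] [ 9 10 76] [184. 106. 107.] [[447.6, 41.3], [448.8, 34.8], [449.3, 31.9], [449.5, 31.2]]
side [229.7 132. ] [11  6 51] [163. 105.  75.] [[681.5, 124.3], [657.6, 66.3], [646.9, 40.5], [644.3, 34.0]]
side [206.6 138.2] [10  5 40] [ 95. 136. 142.] [[609.5, 122.6], [589.6, 64.7], [580.7, 38.9], [578.5, 32.5]]
side [182.1 145.6] [11  8 62] [213.   95.5  92. ] [[534.9, 116.7], [519.0, 59.1], [512.0, 33.5], [510.2, 27.1]]
side [229.3 152.4] [22 10 74] [70.5 46.  39.5] [[636.3, 24.8], [614.9, -27.7], [605.4, -51.1], [603.0, -56.9]]
side [184.6 161.8] [ 24  19 286] [99.5 28.5 29. ] [[514.0, 36.9], [499.3, -16.3], [492.8, -40.0], [491.2, -45.9]]
side [207.7 158.7] [22 10 87] [50. 93. 97.] [[573.3, 22.7], [555.4, -29.7], [547.4, -53.0], [545.4, -58.8]]
side [157.8 157.7] [11  7 50] [211. 124. 125.] [[457.4, 88.6], [445.8, 32.6], [440.7, 7.6], [439.4, 1.4]]
side [160.1 171.5] [ 23  14 142] [190.  119.5 130.5] [[443.9, 23.5], [433.0, -29.0], [428.2, -52.3], [427.0, -58.1]]
```

View pics/f.png

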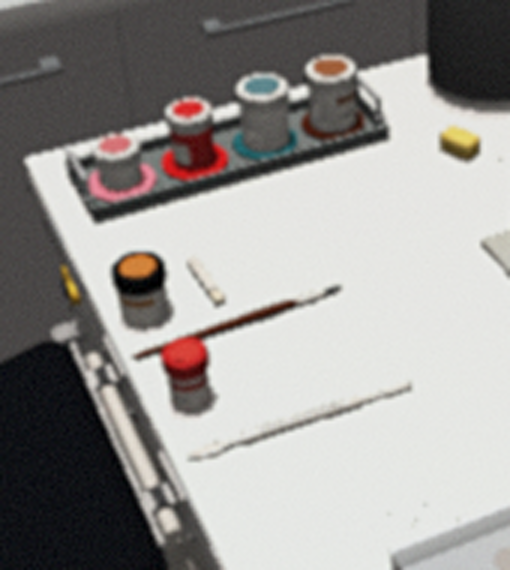

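The picture shows all four jars upright on their matching pads: pink (117,160), red (190,130), teal (263,110), brown (332,95). The black-capped jar (140,285) and the red-capped jar (188,370) are untouched. Both views put every jar within about 1.5 mm of its pad's centre, and the arm is clear.

```bash
python3 -c "from workcell import *; print(job_done())"
```

```text
the job is handed in; nothing more can be done
None
```

All four white-capped jars stand upright on their matching pads, within about 1.5 mm of centre by the camera check, the two look-alikes were left where they stood, and the job was handed in at about 32 s.

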